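Uncover the weighing cup and record its weight

TASK

Lift the clear bell by its knob straight up off the sample cup on the balance, leaving the cup standing on the pan, and stand the bell upright on the round cork mat, wholly on it, without dropping or tipping it. Then, with the bell let go, record the weight on the sloping keypad: press the square key, then the long bar key, then the small round key, each fully down and let up again, one at a time. Do not press the large round key, do not press any key while the bell is still over the pan, and leave everything else where it is.

Things in the scene. Friction and masses are not known exactly. Their poses are not given: they have to be found in the camera images.
- bell_knob (a point): Middle of the black knob (upright cylinder 24 mm across, 30 mm tall, on a 12 mm stem) on the bell, which starts over the cup, rim on the pan. The point is 94 mm above the bell's rim; the knob spans 78 to 108 mm above the rim. z axis up along the bell.
- bell_mid (a point): Middle of the bell, half-way up its wall, 35 mm above its rim: a clear cylindrical cover, 66 mm outside diameter, 3 mm wall, open below, flat closed top 70 mm above the rim with the black knob on it. About 0.15 kg, loose.
- cup: White ceramic sample cup, closed and solid, 52 mm across, 50 mm high, about 0.12 kg, standing on the pan inside the bell, with 4 mm of air all round. Origin at the centre of its underside.
- mat: Fixed round cork mat on the bench, 120 mm across, 4 mm thick, to the left or right of the balance. Origin at the centre of its underside.
- pan (a point): Centre of the upper face of the white balance's round steel pan (120 mm across, 60 mm above the bench). The x axis points level from the pan towards the keypad, the y axis level along the row of keys, z up. The balance is fixed, 0.34 m long, 0.21 m wide; its deck round the pan is 48 mm high.
- keypad (a point): Centre of the grey sloping keypad face (107 mm up the slope, 206 mm wide), 148 mm beyond the pan's centre and 88 mm above the bench; it rises away from the pan at 26 degrees (0.45 rad). Axes as for the pan. Four white keys stand in one row across it, 46 mm apart, in varying order, faces 12 mm out from the panel and 9 mm out from their black 44 x 40 mm surrounds.
- head (a point): Middle of the lower front edge of the display head that overhangs behind the keys: it is 170 mm wide and its front face rises upright from 172 to 234 mm above the bench, 17 mm beyond the keypad's centre (level), so a vertical gripper does not fit over the keys. Axes as for the pan.
- top_square (a point): Centre of the outer face of the square key (26 x 26 mm). The z axis points square out of the sloping keypad, the x axis runs up the slope away from the pan, the y axis along the row of keys. The point moves with the key as it is pressed.
- key_square (a joint): Travel of the square key: 0 up, 0.0055 m fully down. It springs back up; 1.5 N starts it moving and about 5 N holds it fully down.
- top_bar (a point): Centre of the outer face of the long narrow bar key (36 mm long up the slope, 12 mm wide). The z axis points square out of the sloping keypad, the x axis runs up the slope away from the pan, the y axis along the row of keys. The point moves with the key as it is pressed.
- key_bar (a joint): Travel of the long narrow bar key: 0 up, 0.0055 m fully down. It springs back up; 1.5 N starts it moving and about 5 N holds it fully down.
- top_small (a point): Centre of the outer face of the small round key (16 mm across). The z axis points square out of the sloping keypad, the x axis runs up the slope away from the pan, the y axis along the row of keys. The point moves with the key as it is pressed.
- key_small (a joint): Travel of the small round key: 0 up, 0.0055 m fully down. It springs back up; 1.5 N starts it moving and about 5 N holds it fully down.
- top_large (a point): Centre of the outer face of the large round key (34 mm across; the power key, to be left alone). The z axis points square out of the sloping keypad, the x axis runs up the slope away from the pan, the y axis along the row of keys. The point moves with the key as it is pressed.
- key_large (a joint): Travel of the large round key: 0 up, 0.0055 m fully down. It springs back up; 1.5 N starts it moving and about 5 N holds it fully down.
- dish: Bystander: low glass dish, 96 mm across, 18 mm high, on the other side of the balance from the mat. Origin under its centre.
- beaker: Bystander: glass beaker, 70 mm across, 90 mm high, on the bench to the left beyond the mat or dish. Origin under its centre.
- flask: Bystander: amber bottle, 64 mm across, 130 mm high, on the bench to the right beyond the mat or dish. Origin under its centre.
- vial: Bystander: amber vial, 20 mm across, 36 mm high, standing on the balance's deck at the front left corner, about 115 mm from the pan's centre. Origin under its centre.
There are look-alikes about, which are no part of the job. What is shaped like the part that bears bell_knob but yellow is not meant. Several things look just like the mat: the one meant starts farthest to the robot's right.

How it is judged (in metres and radians):
On the way, in this order (a step that is already met when the one before it is completed fails the run):
1. the bell stands upright on the cork mat, let go (horizontal distance between bell_knob and mat below 0.03 m and height (world z) of bell_knob between 0.094 and 0.102 m and angle between bell_knob's own z axis and vertical below 0.08 rad and linear speed of bell below 0.02 m/s and contact force between the fingers and bell below 0.05 N), for 0.2 s.
2. the square key is pressed fully down (4.5 mm or more), the others up (value of joint key_square above 0.0045 m and value of joint each of key_bar, key_small, key_large below 0.0015 m), for 0.02 s.
3. the long narrow bar key is pressed fully down (4.5 mm or more), the others up (value of joint key_bar above 0.0045 m and value of joint each of key_square, key_small, key_large below 0.0015 m), for 0.02 s.
4. the small round key is pressed fully down (4.5 mm or more), the others up (value of joint key_small above 0.0045 m and value of joint each of key_square, key_bar, key_large below 0.0015 m), for 0.02 s.
At the end, for the whole second after the job is handed in: The bell stands upright (within 0.08 rad), at rest and let go, on the mat with its axis within 30 mm of the mat's centre; the cup stands upright and at rest on the pan, within 25 mm of its centre; all four keys are up (within 1.5 mm) (all of step 1 and horizontal distance between cup and pan below 0.025 m and angle between cup's own z axis and vertical below 0.08 rad and z of cup in the frame of pan between -0.004 and 0.003 m and linear speed of cup below 0.02 m/s and value of joint each of key_square, key_bar, key_small, key_large below 0.0015 m); the robot touches nothing.
It fails at once if the cup is dragged along or toppled (moved more than 15 mm or tilted more than 0.3 rad) (distance of cup from where it was at the start of the episode above 0.015 m or angle between cup's own z axis and vertical above 0.3 rad).
It fails at once if the bell is tipped more than 0.5 rad, or dropped (faster than 0.6 m/s out of the fingers) (angle between bell_knob's own z axis and vertical above 0.5 rad or (linear speed of bell above 0.6 m/s and contact force between the fingers and bell below 0.05 N)).
It fails at once if the large round key is pressed, or two keys are down at once (2 mm or more) (value of joint key_large above 0.002 m or value of joint each of key_square, key_bar above 0.002 m or value of joint each of key_square, key_small above 0.002 m or value of joint each of key_bar, key_small above 0.002 m).
It fails at once if a key is pressed (2 mm or more) while the bell is still over the pan (horizontal distance between bell_knob and pan below 0.07 m and value of joint any of key_square, key_bar, key_small, key_large above 0.002 m).
It fails at once if a bystander is shifted more than 30 mm (distance of any of dish, beaker, flask, vial from where it was at the start of the episode above 0.03 m).
It also fails if it takes over 64 s, if anything falls off the work surface, if the arm or the gripper's body presses on something with over 40 N, if the wrist force passes 120 N, or if a joint passes its speed limit or range.

ROBOT

A 7-joint arm with a two-finger parallel gripper is mounted at the origin on the work surface. World frame = base frame: x ahead of the robot, y to its left, z up, the work surface at z = 0. Lengths are in mm, angles in rad, forces in N, time in s.
With the tool pointing down it reaches from about 400 to 900 mm from the base axis. Payload 5.6 kg.
Tool frame: the origin (TCP) lies at the very end of the fingers, on their centre line; the grasp point (between the pads) lies 19 mm behind it; z points along the fingers, y is the direction in which the jaws open and shut (so a half turn about z gives the same grasp; the last joint's range is limited). The gripper opens to 92 mm and grips with 3 to 60 N. Pads are 20 mm wide; open, the fingers measure 128 mm over their backs; the gripper's body (75 mm by 189 mm) begins 69 mm behind the grasp point.
Start: joints at [-1.318, 0.468, -0.012, 1.603, 0.006, 1.071, -0.056], TCP at [189.52, 621.765, 214.592] pointing down, gripper open.
Joint ranges: [-2.53, 2.53], [-0.31, 2.02], [-1.57, 1.55], [0.28, 2.44], [-1.29, 4.43], [0.15, 1.84], [-2.92, 2.92]. Speed limits (rad/s): [2.57, 2.57, 3.14, 3.14, 3.14, 3.14, 3.14].

INTERFACE

Orientations are given as a rotation vector (axis times angle).
In Python, from bench import * gives the robot as it stands. Calls block until the motion is done:
- move_ptp(position, orientation): joint-space move of the TCP to a pose.
- servo_line(position, frame=None, rate=150, max_force=None): straight line of the TCP; frame=None keeps the orientation; rate is the mean speed in mm/s. With max_force (N) it stops when the force on the tool has changed by that much, and returns True; else False.
- set_joints(angles): joint-space move.
- let_go() and close(grasp_force=None): open the fingers fully, or close them until they stop; grasp_force is the grip in N (None keeps the last).
- hold(seconds).
- inverse_kinematics(position, orientation): joint angles nearest the present ones, or None.
- get_state(): the state.
- snapshot(name): name is "side" or "top"; returns a dict with "image" (420x560x3 uint8, red, green, blue), "z_map" (420x560 float32, mm along the optical axis (not along the pixel's ray), 0 where there is no reading), "vertical_fov" (degrees; the focal length in pixels is half the picture's height over the tangent of half this angle, whatever the lens; pixels are square), "cx", "cy" (the principal point, pixels), "eye" and "orientation" of the camera in the world. Camera axes: x right, y down, z forward; pixel columns grow to the right and rows downward; lengths in mm; the calibration is good to about 2 mm. A picture is of the moment at which its call begins.
A pose or a line that the arm cannot do raises MotionError and nothing moves.
- finish_job(): hands the job in, once; it reports no verdict.
The state is a dict: "clock": time; "qpos": joint angles; "joint_velocities": joint speeds; "joint_efforts": joint torques, N m; "eef_pos": TCP position; "eef_rot": TCP orientation; "force": force on the tool from outside, world axes, zero at the start; "torque": the same for the moment, N m; "finger_gap": finger opening in mm.
Only numpy, scipy, OpenCV 4.12 (cv2) and the standard library are available. Lean on these libraries where they do the work, as an engineer would, in place of code of your own. Each camera call takes 0.05 s, during which the arm holds its last target. There are 200 camera calls.

## Working session

There is one attempt and no reset: what is moved stays moved. The work goes in short steps, each a Python script; the robot and the scene stay as the last script left them, time stands still between calls to the robot, and variables do not carry over. Pictures are saved under pics/ and viewed, about 8 in all and at most 12, crops included, and the job is handed in when it is done.

```bash
mkdir -p pics; ls
cat > h.py <<'E'
from bench import *
import numpy as np, cv2
from scipy.spatial.transform import Rotation as R
def snap(n):
    s=snapshot(n); return s
def cam(s):
    im=s["image"]; h,w=im.shape[:2]
    f=h/2/np.tan(np.radians(s["vertical_fov"])/2)
    o=np.array(s["orientation"],float)
    M=o if o.shape==(3,3) else R.from_rotvec(o).as_matrix()
    return f,M,np.array(s["eye"],float)
def cloud(s):
    f,M,e=cam(s); z=s["z_map"]; v,u=np.indices(z.shape)
    P=np.stack([(u-s["cx"])/f*z,(v-s["cy"])/f*z,z],-1)
    return P@M.T+e
def proj(s,p):
    f,M,e=cam(s); c=(np.atleast_2d(p)-e)@M
    return np.c_[s["cx"]+f*c[:,0]/c[:,2], s["cy"]+f*c[:,1]/c[:,2]]
def ray(s,u,v,z):  # intersect pixel ray with height z
    f,M,e=cam(s); d=M@np.array([(u-s["cx"])/f,(v-s["cy"])/f,1]); return e+d*(z-e[2])/d[2]
E
python3 - <<'E'
from h import *
import pickle
for n in("top","side"):
    s=snap(n); cv2.imwrite(f"pics/{n}0.png",cv2.resize(s["image"][:,:,::-1],(784,588)));pickle.dump(s,open(n+"0.pkl","wb"))
    print(n,s["vertical_fov"],s["cx"],s["cy"],s["eye"],s["orientation"])
print(get_state())
E
```

```text
pics
top 49.40846347073078 275.0774312472014 214.74654115494963 [ 358.50704653  -17.23438347 1176.22314447] [-2.1148382   2.10846938 -0.19331654]
side 47.1120251520675 284.41723729548204 213.28739575113497 [ 419.17335814 -877.85433051 1062.12326529] [-2.37477103  0.16561541 -0.07974538]
{'clock': 0.1, 'qpos': array([-1.3179827 ,  0.46829686, -0.01161615,  1.60351718,  0.00601733,
        1.07142631, -0.05633587]), 'joint_velocities': array([ 0.00071715, -0.00129685, -0.00055928, -0.00257806, -0.00094991,
        0.00090967,  0.00028865]), 'joint_efforts': array([ 1.35399714e-03, -5.21645272e+01, -1.23649687e-02, -2.44369036e+01,
       -5.67680737e-02,  1.40850907e-02,  4.52452139e-05]), 'eef_pos': array([189.39440828, 621.24236917, 213.73654085]), 'eef_rot': array([-4.63078405e-01, -3.10716061e+00,  2.52797412e-03]), 'force': array([-0.48034245,  0.69485972, -0.77306345]), 'torque': array([-0.02797241, -0.02480768, -0.00600873]), 'finger_gap': 92.04315516535219}
```

View pics/top0.png

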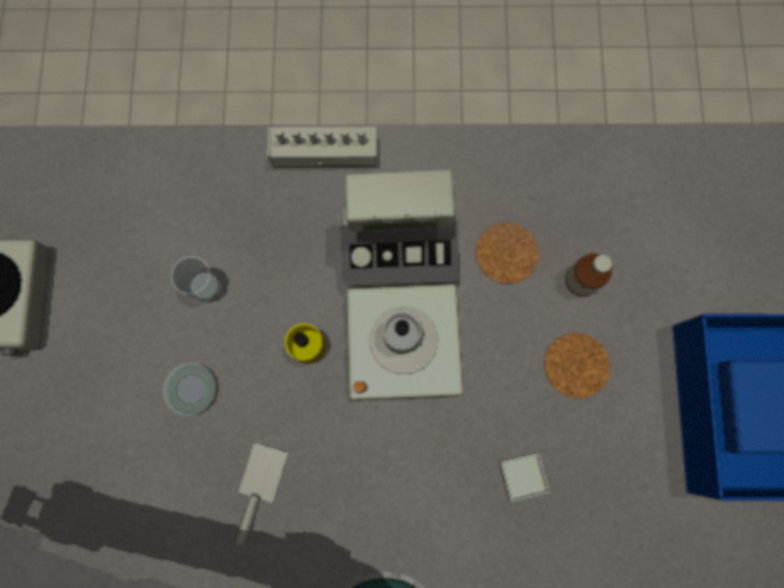

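View pics/side0.png

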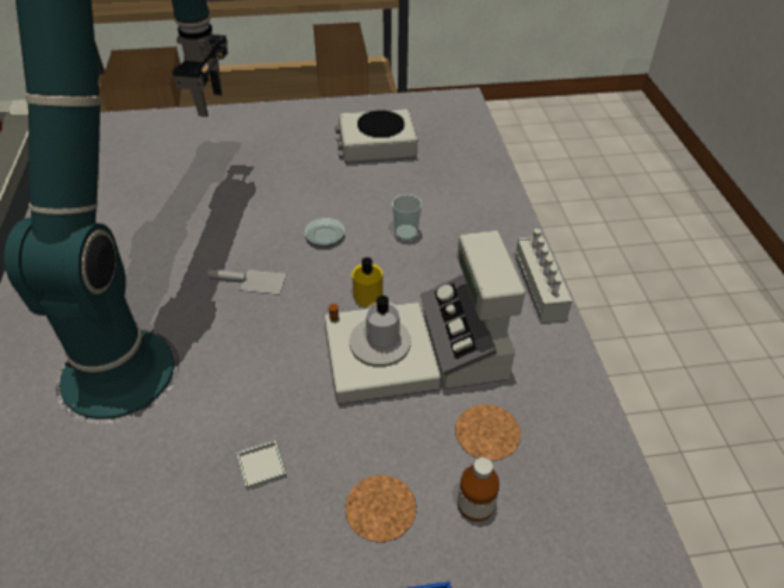

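The top view (784×588) shows the balance with its pan at (403,338) and the bell's black knob at (402,327). The keys run from left to right: large round (361,257), small round (387,256), square (413,254) and bar (440,253). There are two cork mats, and the one farthest to the robot's right is at (577,364). The bell with the yellow body at (304,342) is a look-alike. The side view agrees.

Run:
```python
from h import *
import pickle
for n in("top","side"):
    s=pickle.load(open(n+"0.pkl","rb")); C=cloud(s); im=s["image"].astype(int); hsv=cv2.cvtColor(s["image"],cv2.COLOR_RGB2HSV)
    print(n,"valid",(s["z_map"]>0).mean())
    def comps(mask,amin,lab,zsel=None):
        k,L,st,ce=cv2.connectedComponentsWithStats(mask.astype(np.uint8))
        for i in range(1,k):
            if st[i,4]>=amin:
                p=C[(L==i)&(s["z_map"]>0)]
                print(lab,"pix",(ce[i]*1.4).round(0),"A",st[i,4],"mean",p.mean(0).round(1),"mid",((p.min(0)+p.max(0))/2).round(1),"ext",np.ptp(p,0).round(0))
    X,Y,Z=C[...,0],C[...,1],C[...,2]
    roi=(X>350)&(X<900)&(abs(Y)<450)
    orange=(hsv[...,0]<16)&(hsv[...,1]>120)&(abs(Z-4)<10)&roi
    comps(orange,300,"mat")
    v=hsv[...,2]
    box=roi&(Y>-200)&(Y<150)
    comps(box&(Z>150)&(v<60)&(X<680),10,"knobdark")
    comps(box&(Z>150)&(X<640),10,"bellhi")
    # keys: bright in keypad height range
    comps(box&(Z>70)&(Z<140)&(v>110)&(hsv[...,1]<60)&(X>590),20,"key")
    comps(box&(abs(Z-48)<5)&(v>110)&(X<640),300,"deck")
    comps(box&(abs(Z-60)<4)&(X<640),300,"pan")
```

```text
top valid 0.9959353741496598
mat pix [507. 252.] A 1378 mean [ 686.  -230.7    3. ] mid [ 685.7 -228.9    3.3] ext [113. 114.  15.]
mat pix [576. 365.] A 1374 mean [ 473.1 -350.1    3.3] mid [ 473.9 -349.5    3.5] ext [115. 117.  14.]
knobdark pix [393. 225.] A 361 mean [675.9 -15.6 201.6] mid [676.2 -15.4 200.3] ext [  7. 143.  48.]
knobdark pix [402. 327.] A 75 mean [516.9 -29.  165.9] mid [517.5 -29.3 163.5] ext [20. 18. 15.]
bellhi pix [402. 326.] A 93 mean [518.1 -30.1 165.8] mid [518.6 -30.4 163.5] ext [23. 20. 15.]
key pix [311. 131.] A 29 mean [888.4 134.4  98.7] mid [889.  133.8  98.7] ext [13. 14. 11.]
key pix [328. 130.] A 32 mean [888.8 103.6  98.8] mid [890.  104.7  96.9] ext [15. 16. 12.]
key pix [345. 131.] A 34 mean [888.2  73.4  98.5] mid [889.1  73.9  92.3] ext [16. 15. 23.]
key pix [360. 130.] A 34 mean [888.3  44.7  99.1] mid [889.3  44.9  95.5] ext [16. 13. 15.]
key pix [344. 216.] A 27 mean [728.8  72.7  87.4] mid [730.7  72.2  86.9] ext [27.  6. 12.]
key pix [440. 253.] A 63 mean [659.1 -96.   97.9] mid [659.1 -96.3  97.9] ext [30. 11. 19.]
key pix [360. 256.] 
[... 937 characters left out ...]
] mid [520.  -31.  160.2] ext [22. 24. 19.]
key pix [551. 264.] A 89 mean [890.6  88.5  97.1] mid [890.1  91.2  89.9] ext [ 16. 109.  26.]
key pix [444. 291.] A 90 mean [654.6  43.5  96.1] mid [653.8  49.4  93.6] ext [27. 49. 29.]
key pix [450. 308.] A 21 mean [656.4  -4.3  97. ] mid [657.2  -1.9  95.2] ext [13. 22. 12.]
key pix [455. 325.] A 77 mean [658.6 -50.   96.7] mid [658.9 -43.7  92.7] ext [25. 39. 24.]
key pix [462. 343.] A 54 mean [660.5 -96.8  97.1] mid [661.1 -93.1  94.9] ext [31. 24. 19.]
deck pix [380. 353.] A 2457 mean [511.4 -56.2  46.8] mid [513.5 -35.8  47.9] ext [204. 206.  10.]
pan pix [378. 347.] A 643 mean [508.8 -51.9  59.1] mid [514.3 -37.   60. ] ext [118. 116.   8.]
```

Run:
```python
from h import *
D=[0,-np.pi,0]
st=get_state(); 
q=inverse_kinematics([518.5,-30.5,240],D); print(q)
q2=inverse_kinematics([474,-350.5,85],D); print(q2)
servo_line([189.5,621.7,270])
move_ptp([518.5,-30.5,240],D)
hit=servo_line([518.5,-30.5,137],rate=100,max_force=6)
st=get_state(); print(hit,st["clock"],st["eef_pos"],st["eef_rot"],st["force"],st["finger_gap"])
import sys
if hit: sys.exit()
close(20)
st=get_state(); print(st["clock"],st["eef_pos"],st["force"],st["finger_gap"])
for n in("top","side"):
    s=snap(n); p=proj(s,[518,-30,130])[0].astype(int); c=s["image"][max(0,p[1]-90):p[1]+90,max(0,p[0]-80):p[0]+80,::-1]
    cv2.imwrite(f"pics/{n}1.png",c); globals()[n]=c
h=min(top.shape[0],side.shape[0]); cv2.imwrite("pics/both1.png",cv2.resize(np.hstack([top[:h],side[:h]]),None,fx=2.4,fy=2.4))
```

```text
[-0.5252045   0.23292254  0.60963981  1.92479656 -0.15477629  1.03002418
  1.72259161]
[ 0.00354879  0.64427654  0.78381437  1.889253   -0.5952614   0.85751065
  2.66436605]
False 4.3833 [519.002419   -30.56781054 137.57329586] [3.36199534e-05 3.14039654e+00 2.26447914e-04] [-0.33509274 -0.15403333  0.31782   ] 91.67196610156483
5.4167 [518.31024544 -30.49242843 136.84593104] [-0.28649972  0.10444534 -1.50300521] 23.618995578682792
```

View pics/both1.png

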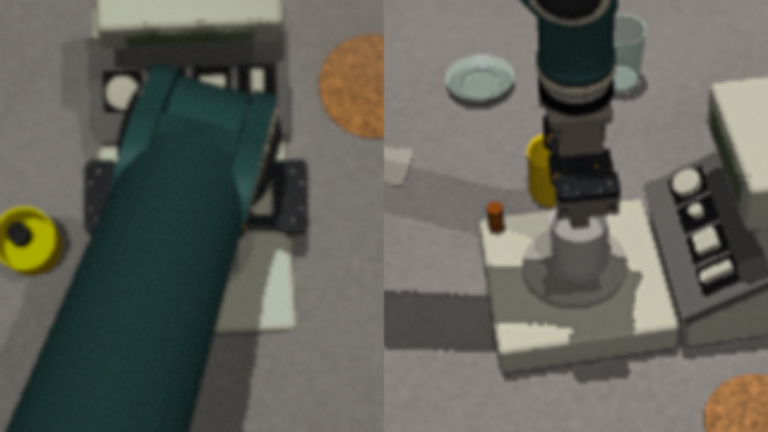

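The fingers have closed on the black knob of the clear bell: gap 23.6 mm, and the side crop shows the gripper over the bell at (580,230). Next I'll lift it, check the cup, carry the bell and place it.

Run:
```python
from h import *
p=get_state()["eef_pos"]; x,y,z=518.5,-30.5,137
servo_line([x,y,z+75],rate=50)
servo_line([x,y,z+110],rate=120)
st=get_state(); print(st["clock"],st["eef_pos"],st["force"],st["finger_gap"])
s=snap("side"); q=proj(s,[518,-30,130])[0].astype(int); c1=s["image"][q[1]-90:q[1]+90,q[0]-80:q[0]+80,::-1]
C=cloud(s); m=(abs(C[...,0]-516)<45)&(abs(C[...,1]+33)<45)&(C[...,2]>102)&(C[...,2]<118)
print("cup top",C[m].mean(0) if m.any() else None, m.sum(), np.ptp(C[m],0) if m.any() else 0)
servo_line([474,-350.5,z+110],rate=130)
servo_line([474,-350.5,92],rate=80)
hold(0.3)
hit=servo_line([474,-350.5,78.5],rate=12,max_force=3)
st=get_state(); print(hit,st["clock"],st["eef_pos"],st["force"],st["finger_gap"])
s=snap("side"); q=proj(s,[474,-350,70])[0].astype(int); c2=s["image"][q[1]-90:q[1]+90,q[0]-80:q[0]+80,::-1]
h=min(c1.shape[0],c2.shape[0])
cv2.imwrite("pics/both2.png",cv2.resize(np.hstack([c1[:h],c2[:h]]),None,fx=2.4,fy=2.4))
```

```text
7.6083 [518.46520056 -30.37015982 246.93540439] [-0.77183694 -0.11220882 -1.62003566] 23.39077213691344
cup top [519.75506228 -32.56460877 106.89461096] 236 [49.56260389 52.67900574  9.82023533]
True 13.55 [ 473.98969692 -350.22346193   80.69189027] [0.15129896 0.56106833 4.73499075] 23.70537842416153
```

View pics/both2.png

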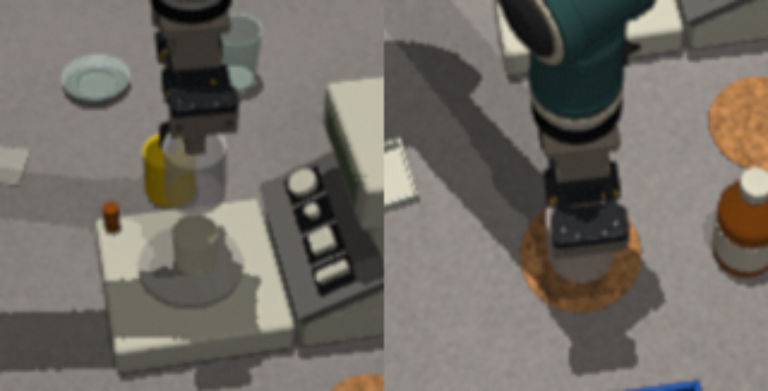

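The bell came off clean: in the left half of the picture the cup still stands on the pan at (195,245). The rim touched the mat at TCP z = 80.7, and 80.8 was expected. Next I'll release it, check, and move to the keys.

```bash
cat >> h.py <<'E'
yaw=0.049; a=0.45
XD=np.array([np.cos(yaw),np.sin(yaw),0]); YD=np.array([-np.sin(yaw),np.cos(yaw),0])
N=np.array([0,0,np.cos(a)])-np.sin(a)*XD
KR=R.from_matrix(np.c_[np.cross(YD,-N),YD,-N]).as_rotvec()
KEYS=dict(square=np.array([657.3,-50.5,98.8]),bar=np.array([659.6,-96.5,98.8]),small=np.array([655.3,-4.5,98.8]))
E
python3 - <<'E'
from h import *
let_go(); hold(0.2)
x,y=474,-350.5
servo_line([x,y,150],rate=80); servo_line([x,y,260],rate=200)
st=get_state(); print(st["clock"],st["eef_pos"],st["finger_gap"],st["force"])
close(20)
p=KEYS["square"]+N*120
print(KR,inverse_kinematics(p,KR)); 
move_ptp(p,KR)
for n in KEYS: print(n,inverse_kinematics(KEYS[n]+N*20,KR))
st=get_state(); print(st["clock"],st["eef_pos"],st["eef_rot"],st["finger_gap"],st["force"])
s=snap("side"); C=cloud(s); X,Y,Z=C[...,0],C[...,1],C[...,2]
m=(abs(X-474)<60)&(abs(Y+350)<60)&(Z>80)&(Z<130); print("knob",C[m].mean(0),C[m].max(0),C[m].min(0),m.sum())
cv2.imwrite("pics/s3.png",cv2.resize(s["image"][180:420,180:460,::-1],None,fx=2.4,fy=2.4))
E
```

```text
16.6083 [ 473.57077249 -349.81966471  258.81239953] 92.08149659261647 [ 0.30627533  0.69913307 -1.26740989]
[-0.06593975  2.69087992  0.01509199] [-0.5219783   0.22950985  0.66541115  2.11224673 -0.49479393  0.44263648
  2.1248459 ]
square [-0.32146916  0.44113862  0.4535775   2.06951919 -0.84046014  0.31279909
  2.43214132]
bar [-0.22095084  0.45337878  0.44251396  2.04673144 -0.89154866  0.34974361
  2.55720556]
small [-0.43113217  0.43671279  0.47498976  2.0825923  -0.77562857  0.28548952
  2.28853959]
19.1917 [605.62575874 -54.44146424 207.41259442] [-0.06382175  2.69006917  0.01377876] 0.16990010908607064 [ 0.14395067  0.59745669 -0.31719317]
knob [ 475.29856641 -354.5474673   104.81443403] [ 486.05673823 -340.03093219  115.11322624] [ 465.08504969 -363.24436397   82.69614371] 140
```

View pics/s3.png

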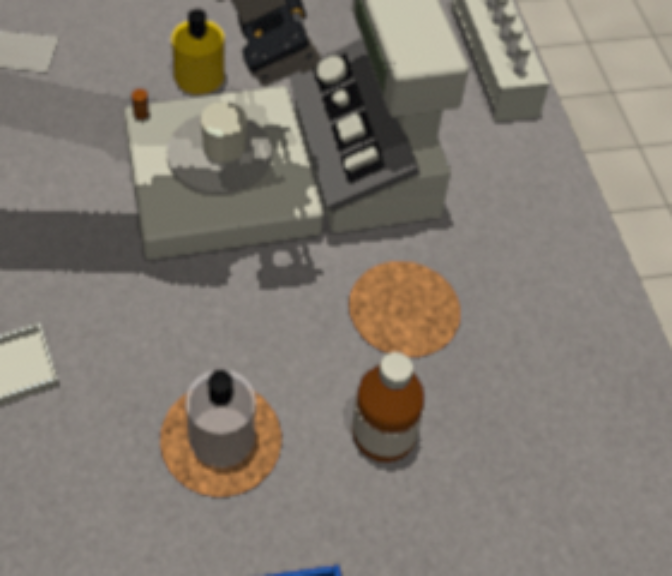

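The bell stands upright in the middle of the right-hand mat at (221,430), and the cup is on the pan at (222,130). Now I'll press the square key.

```bash
cat >> h.py <<'E'
def press(name,F=9):
    k=KEYS[name]
    servo_line(k+N*40,rate=120); servo_line(k+N*10,rate=80); hold(0.2)
    c=servo_line(k-N*4,rate=15,max_force=1.2)
    s=get_state(); d1=(s["eef_pos"]-k)@N; f1=s["force"]@N
    b=servo_line(k-N*10,rate=12,max_force=F)
    hold(0.15); s=get_state(); d2=(s["eef_pos"]-k)@N
    print(name,c,b,"contact",round(d1,2),round(f1,2),"end",round(d2,2),"F",s["force"].round(2),"FN",round(s["force"]@N,2),"lat",(s["eef_pos"]-k-N*d2).round(2),"t",s["clock"])
    servo_line(k+N*10,rate=50); servo_line(k+N*40,rate=120)
E
python3 - <<'E'
from h import *
press("square")
E
```

```text
square True True contact -0.66 2.15 end -5.13 F [-4.18  0.21  6.87] FN 8.0 lat [-0.11  0.03 -0.05] t 22.125
```

Run:
```python
from h import *
press("bar",10)
press("small",10)
p=KEYS["small"]+N*130
servo_line(p,rate=150); hold(0.3)
st=get_state(); print(st["clock"],st["eef_pos"],st["force"])
s=snap("side"); cv2.imwrite("pics/s4.png",cv2.resize(s["image"][150:400,180:460,::-1],None,fx=2.3,fy=2.3))
C=cloud(s); X,Y,Z=C[...,0],C[...,1],C[...,2]
m=(abs(X-474)<60)&(abs(Y+350)<60)&(Z>80)&(Z<130); print("knob",C[m].mean(0),C[m].max(0),C[m].min(0),m.sum())
m=(abs(X-516)<45)&(abs(Y+33)<45)&(Z>102)&(Z<118);print("cup top",C[m].mean(0),m.sum())
```

```text
bar True True contact -0.67 1.87 end -4.99 F [-3.43 -0.2   6.9 ] FN 7.71 lat [-0.11  0.01 -0.05] t 25.575
small True True contact -0.86 2.28 end -5.2 F [-4.85 -0.26  8.66] FN 9.91 lat [-0.1   0.03 -0.05] t 29.4083
31.3167 [598.70213006  -7.54468953 215.20257433] [-0.53486287 -0.51608359 -0.16191408]
knob [ 475.26276135 -354.57001757  104.79777315] [ 486.11444154 -338.98746859  115.53606745] [ 465.1931834  -363.43080392   82.22210929] 140
cup top [519.70048115 -32.64001673 106.96612345] 236
```

View pics/s4.png

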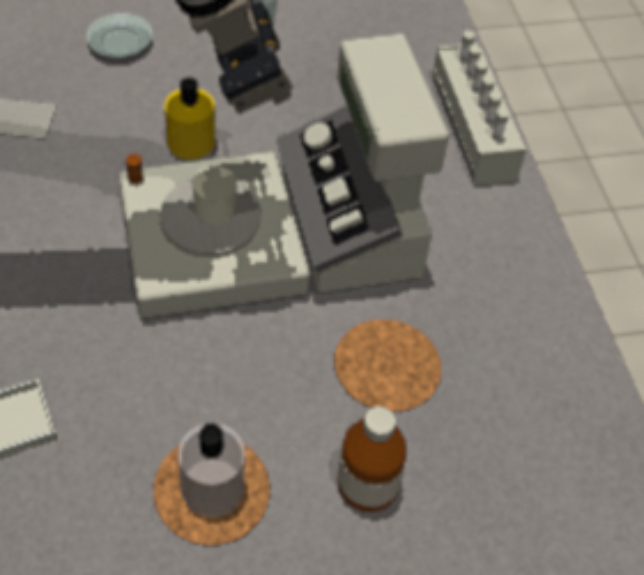

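The keys are all up, the cup is on the pan at (213,195) and the bell stands on the mat at (212,480). The arm is clear of everything, so I'm handing in.

```bash
python3 -c "
from bench import *
print(finish_job())"
```

```text
the job is handed in; nothing more can be done
None
```

I lifted the clear bell straight up off the cup, stood it upright on the right-hand cork mat and let it go. I then pressed the square, bar and small round keys in that order and handed the job in. The arm was clear of everything at about 31 s of the 64 s allowed.

- **Bell:** it touched the mat at the expected height (TCP 80.7 mm, expected 80.8 mm). In the last picture it stands upright with its knob within about 5 mm of the mat centre.
- **Cup:** it still stands on the pan, and the camera put its top within 0.1 mm of where it was just after the lift.
- **Keys:** each press ended at 7.7 to 9.9 N, above the 5 N that holds a key fully down. The fingers moved only 4.3 to 4.5 mm after the contact threshold, so "fully down" rests mainly on the force, because key travel could not be read directly. In the last picture all keys look up. The large round key was not touched.
- **Bystanders:** the flask, dish and vial look undisturbed in the last picture. The beaker was mostly out of that crop, but the arm did not work near it.

None of my checks failed or disagreed, and the hand-in gave no verdict.

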